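# Lock the bayonet oil-filler cap on a gear unit before a test run

## Task

Close the gear unit's oil filler: take the orange bayonet cap from the tray, feel its two lugs into the slots of the filler neck, push it down gently against the spring, twist it clockwise to the stop, and let go so that it stays locked. Do not force it: the plastic cap and the neck take 60 N at most, all contacts together. Leave everything else where it is.

Things in the scene. Friction and masses are not known exactly. Their poses are not given: they have to be found in the camera images.
- cap: orange bayonet filler cap, loose, 84 to 168 g, standing plug-down in the grey tray. Origin: centre of the plug's underside, z up. Black plug 30 mm across (tapered nose, 3 mm), z 0 to 21 mm; two lugs along +x and -x, out to 22 mm from the axis, 9 mm wide, z 4 to 10 mm; orange flange 50 mm across, z 21 to 27 mm; grip bar on top. The same after half a turn
- cap_bar (a point): centre of the cap's upright grip bar, 43 mm above the cap's origin, same axes: bar 44 mm long along x (right over the lugs, a white dot at each end), 14 mm wide (y), from 27 to 59 mm above the cap's origin
- mouth (a point): centre of the round mouth of the dark steel filler neck, in the plane of its rim, on top of the blue gear unit, 150 mm above the bed; z up. Neck 58 mm across, bore 33 mm (1.5 mm play all round the plug). Locked and let go, the plug's underside rests about 15 mm below this point (flange 6 mm above the rim). Over 60 N between cap and gear unit, all contacts added (spring, rim, lugs), does damage
- slots (a point): on the neck's axis, 4 mm below the rim. Two opposite slots for the lugs, 12 mm wide, out to 24 mm from the axis, marked white on the rim. The neck was screwed in by hand: the line of the slots lies anywhere within 17 degrees either way of this point's x axis (unmeasured: look or feel). Lugs that miss stand on the rim, with the cap's origin 4 mm below it
- track (a point): on the neck's axis, 11 mm below the rim. Under the 8 mm lip the lugs turn only clockwise seen from above, some 65 degrees from the slots to a solid stop (red marks: 60 degrees). Free to turn with the plug's underside 18 to 21 mm below the rim; at 21 mm the flange lands hard. By the stop a pocket in the lip's underside, 3 mm high, 13 mm wide, catches each lug when the spring lifts the cap
- plunger (a joint): travel (m) of the sprung black disc in the bore, 0 at rest, growing downwards. The plug meets it when its underside is 9 mm below the rim; it pushes up with 2 N at first and 1 N more per mm: 11 to 14 N where the lugs can turn, about 8 N when locked
- gearbox: blue gear unit (140 by 150 mm, 110 mm high; foot 190 by 170 mm) with a cream motor on its +y side (to y = 293 mm; its terminal box, y = 150 to 230 mm, is 163 mm high), fixed. Origin on the bed right under the mouth, same axes as the mouth
- tray: grey shallow tray, 180 (x) by 260 mm, walls 16 mm high, floor 4 mm thick, fixed; origin at the centre of its underside, on the bed (z = 0)
- blue_plug: bystander: plain blue plastic dust plug without lugs, 52 mm across, 41 mm high, in the same tray. Origin: centre of its underside
- bearing: bystander: steel bearing ring, 62 mm across, 16 mm high, origin centre of its underside
- hub: bystander: brass coupling hub, 70 mm across, 45 mm high, origin centre of its underside
- wrench: bystander: steel open-ended wrench, 170 mm, lying along its x axis
- screwdriver: bystander: screwdriver, 180 mm, lying along its x axis
- oil: bystander: yellow oil bottle with a red cap, 70 mm across, 180 mm tall, origin centre of its underside
There are look-alikes about, which are no part of the job. What is shaped like the cap but green or red is not meant.

How it is judged:
By the outcome, as a careful person would: the job done as asked, in the order asked, and still so for the second after the job is handed in, with the robot touching nothing.
It also fails if it takes over 72 s, if anything falls off the work surface, if the arm or the gripper's body presses on something with over 40 N, if the wrist force passes 120 N, or if a joint passes its speed limit or range.

## Robot

A 6-joint arm with a two-finger parallel gripper is mounted at the origin on the work surface. World frame = base frame: x ahead of the robot, y to its left, z up, the work surface at z = 0. Lengths are in m, angles in rad, forces in N, time in s.
With the tool pointing down it reaches from about 0.35 to 0.975 m from the base axis. Payload 4.9 kg.
Tool frame: the origin (TCP) lies midway between the tips of the shut fingers; the grasp point (between the pads) lies 19 mm behind it; z points along the fingers, y is the line along which they close (so a half turn about z gives the same grasp; the last joint's range is limited). The gripper opens to 85 mm and grips with 20 to 120 N. Pads are 22 mm wide; open, the fingers measure 114 mm over their backs; the gripper's body (76 mm by 85 mm) begins 54 mm behind the grasp point. The pads swing forward as they close: fully open they stand 13 mm farther back than shut.
Start: joints at [-1.346, 0.053, 1.613, -0, 1.476, -0.119], TCP at [0.211, -0.588, 0.205] pointing down, gripper open.
Joint ranges: [-3.01, 3.01], [-1.01, 2.22], [0.06, 2.58], [-1.02, 4.17], [0.09, 2.62], [-3.14, 3.14]. Speed limits (rad/s): [2.57, 2.57, 3.14, 3.14, 3.14, 3.14].

## Interface

Orientations are given as a rotation vector (axis times angle).
In Python, from station import ctrl, optics, job gives the robot as it stands.
- The arm moves only by the shell command python3 -m jog 'ROWS' [OPENING] [FORCE]. ROWS is JSON, a list of rows, each a list of 2 entries, a list of its own where there are three numbers: the shift along the tool's x, y, z in m, then the turn, a rotation vector about the tool's x, y, z in rad. A call has 1 to 5 rows; each row is the pose to reach, as a shift and turn from the pose commanded when the call began, along the tool's axes at that moment; what a row does not reach only later rows make up. A row lasts 1/10 s, in which the tool goes at most 50 mm and 8.59 degrees, less where a joint would pass 70% of its speed; a pose out of reach is approached as far as the arm can. A call with a gripper value outside its range is refused whole. OPENING is the opening, from 0 (shut) to 1 (fully open), set as the call begins (- or left out, the last holds). The fingers move at their own pace and stop on an object; FORCE is the grip in N (left out, the last holds). Time passes only in rows, so rows that repeat a pose let the fingers close. It gives the time, the measured TCP pose, the force, the opening and the grip force at its end, in the units of the state.
- ctrl.get_obs(): the state, without advancing time (a new reading comes with each control period).
- optics.get_image(name): name is "side" or "top" or "wrist"; returns a dict with "image" (400x640x3 uint8, blue, green, red), "fx", "fy", "cx", "cy" (pixels), "rvec" (rotation vector, rad) and "tvec" (3), from world to camera coordinates, as OpenCV has them; the wrist camera has in their place "mount" (4x4, takes a point from camera to tool coordinates, whose origin is the TCP and whose axes are the flange's). Camera axes: x right, y down, z forward; pixel columns grow to the right and rows downward; lengths in m; the calibration is good to about 2 mm. A picture is of the moment at which its call begins: read the wrist's pose just before it. There is no depth.
- job.finish_job(): hands the job in; it is judged then, once.
The state is a dict: "t": time; "q": joint angles; "dq": joint speeds; "effort": joint torques, N m; "tool_pos": TCP position; "tool_rot": TCP orientation; "contact_force": force on the tool from outside, world axes, zero at the start; "wrist_torque": the same for the moment, N m; "opening": finger opening in m; "grip_force": force on a finger pad.
Only numpy, scipy, OpenCV 4.12 (cv2) and the standard library are available. Lean on these libraries where they do the work, as an engineer would, in place of code of your own. Each camera call takes 0.05 s, during which the arm holds its last target. There are 200 camera calls.

## Working session

There is one attempt and no reset: what is moved stays moved. The work goes in short steps, Python scripts to look and compute and a shell command to move; the robot and the scene stay as the last step left them, time stands still between calls to the robot, and variables do not carry over. Pictures are saved under pics/ and viewed, at most 10 in all, crops included, and the job is handed in when it is done.

```bash
mkdir -p pics; cat > h.py <<'E'
import numpy as np, cv2
from scipy.spatial.transform import Rotation as R
from station import ctrl, optics, job
def cam(name):
    o=ctrl.get_obs(); d=optics.get_image(name)
    if name=="wrist":
        T=np.eye(4);T[:3,:3]=R.from_rotvec(o["tool_rot"]).as_matrix();T[:3,3]=o["tool_pos"]
        M=T@np.array(d["mount"])
    else:
        M=np.eye(4);Rm=R.from_rotvec(np.ravel(d["rvec"])).as_matrix();M[:3,:3]=Rm.T;M[:3,3]=-Rm.T@np.ravel(d["tvec"])
    d["M"]=M; return d
def onplane(d,px,z):
    px=np.atleast_2d(px).astype(float)
    r=np.c_[(px[:,0]-d["cx"])/d["fx"],(px[:,1]-d["cy"])/d["fy"],np.ones(len(px))]@d["M"][:3,:3].T
    c=d["M"][:3,3]; return c+r*((z-c[2])/r[:,2])[:,None]
def proj(d,p):
    q=(np.atleast_2d(p)-d["M"][:3,3])@d["M"][:3,:3]
    return np.c_[q[:,0]/q[:,2]*d["fx"]+d["cx"],q[:,1]/q[:,2]*d["fy"]+d["cy"]]
E
python3 - <<'E'
from h import *
ims=[]
for n in("top","side"):
    d=cam(n);cv2.imwrite(f"pics/{n}0.png",d["image"]);print(n,d["M"].round(3).tolist(),d["fx"])
o=ctrl.get_obs();print(o)
E
```

```text
top [[0.023, -0.998, 0.058, 0.472], [-1.0, -0.024, -0.013, -0.136], [0.014, -0.058, -0.998, 1.254], [0.0, 0.0, 0.0, 1.0]] 408.174489973563
side [[-0.951, -0.208, 0.231, 0.304], [-0.31, 0.646, -0.698, 0.6], [-0.004, -0.735, -0.678, 0.82], [0.0, 0.0, 0.0, 1.0]] 436.6137781513033
{'t': 0.1, 'q': array([-1.34599943e+00,  5.33171149e-02,  1.61415878e+00, -1.01148352e-05,
        1.47601748e+00, -1.19026368e-01]), 'dq': array([ 0.00128476, -0.00101163, -0.00171736, -0.00027588,  0.00158693,
       -0.00019554]), 'effort': array([ 8.85502177e-04, -3.94896555e+01, -3.71366966e+01, -1.31462184e-04,
        3.83619539e-03,  8.80274285e-06]), 'tool_pos': array([ 0.21052335, -0.58781793,  0.20336848]), 'tool_rot': array([-3.09341434e+00, -5.37096944e-01,  1.73511686e-04]), 'contact_force': array([ 0.38924227, -0.29307954, -0.72658947]), 'wrist_torque': array([ 0.02940553, -0.04098419, -0.01606861]), 'grip_force': 0.0, 'opening': 0.08530409701460881}
```

View pics/top0.png

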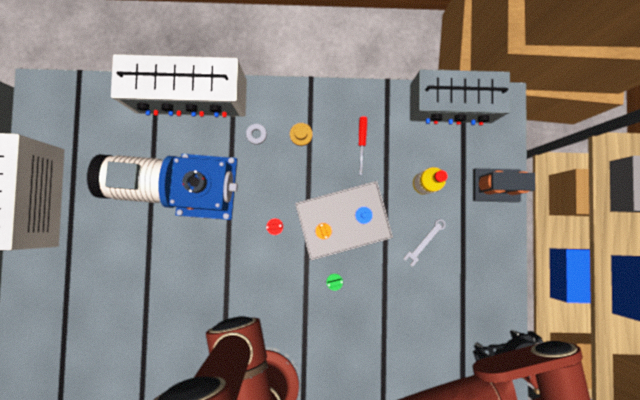

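View pics/side0.png

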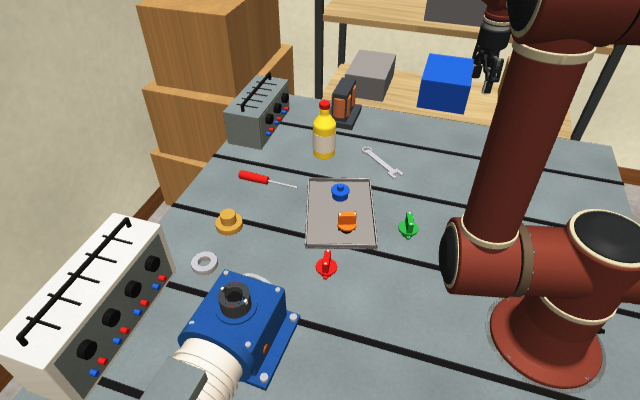

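Candidates in the top view are the orange cap in the tray (323,231), red (275,227), green (334,282), blue plug (364,215) and the brass hub (301,133). By the description the orange one in the tray is meant. The neck is at (195,181) in the top view and (235,297) in the side view. Next I check the choice and the neck in close crops.

```bash
python3 - <<'E'
from h import *
t=cam("top");s=cam("side")
for n,d in(("top",t),("side",s)):
    h=cv2.cvtColor(d["image"],cv2.COLOR_BGR2HSV)
    m=cv2.inRange(h,(8,150,150),(20,255,255))
    k,l,st,c=cv2.connectedComponentsWithStats(m)
    for i in range(1,k):
        if st[i,4]>30: print(n,st[i],c[i].round(1))
cr=lambda d,x,y,r:cv2.resize(d["image"][y-r:y+r,x-r:x+r],(390,290) if 0 else (290,290),interpolation=cv2.INTER_CUBIC)
cv2.imwrite("pics/crop1.png",np.vstack([np.hstack([cr(t,323,231,20),cr(t,195,181,24)]),np.hstack([cr(s,347,222,25),cr(s,235,297,28)])]))
print(onplane(t,[[323.5,231]],.05),onplane(t,[[195,181]],.15),onplane(s,[[235,296]],.15))
print("gear blue top corners")
E
```

```text
top [291 124  21  21 360] [300.9 133.8]
top [316 223  15  16 159] [323.4 230.5]
side [334  98  11  20 115] [340.3 106.4]
side [216 209  26  26 424] [227.7 222.1]
side [337 212  20  19 308] [346.9 220.9]
[[ 0.46635934 -0.16927992  0.05      ]] [[0.5939342  0.18441697 0.15      ]] [[0.58942778 0.19432285 0.15      ]]
gear blue top corners
```

View pics/crop1.png

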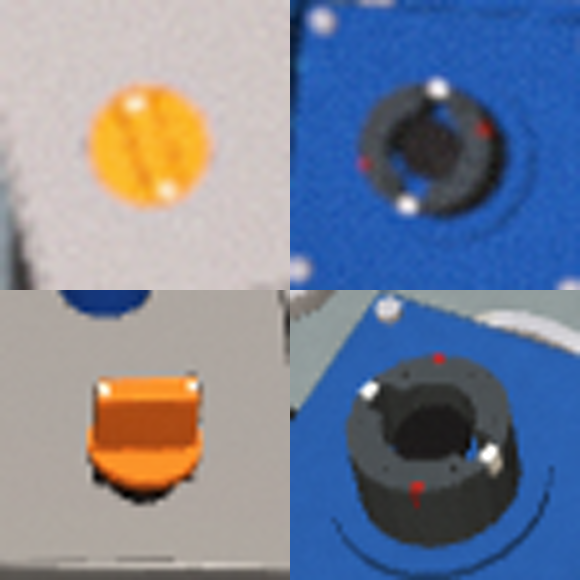

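The crop confirms the orange cap standing plug-down, with white dots at both ends of the bar. The neck shows two white slot marks and two red marks. I'll compute positions from those pixels.

```bash
python3 - <<'E'
from h import *
t=cam("top");s=cam("side")
f=lambda o,sc,p:np.array(o)+np.array(p)/sc-.5
def rep(n,d,px,z):
    p=onplane(d,px,z);v=p[1]-p[0];print(n,p[:,:2].round(4).tolist(),p.mean(0).round(4),np.linalg.norm(v).round(4),np.degrees(np.arctan2(v[1],v[0])).round(1))
rep("cap t",t,f((303,211),7.25,[[135,103],[167,190]]),.063)
rep("cap s",s,f((322,197),5.8,[[105,98],[192,95]]),.063)
rep("slot t",t,f((171,157),6.04,[[147,88],[117,205]]),.15)
rep("slot s",s,f((207,269),5.18,[[79,100],[200,164]]),.15)
rep("red t",t,f((171,157),6.04,[[75,164],[194,129]]),.15)
rep("red s",s,f((207,269),5.18,[[148,69],[127,197]]),.15)
o=ctrl.get_obs();print(R.from_rotvec(o["tool_rot"]).as_matrix().round(3))
w=cam("wrist");print(np.array(w["mount"]).round(3).tolist(),w["fx"])
E
```

```text
cap t [[0.4846, -0.1616], [0.45, -0.1752]] [ 0.4673 -0.1684  0.063 ] 0.0372 -158.5
cap s [[0.4854, -0.1628], [0.4503, -0.176]] [ 0.4679 -0.1694  0.063 ] 0.0375 -159.3
slot t [[0.621, 0.1859], [0.568, 0.1972]] [0.5945 0.1916 0.15  ] 0.0542 168.0
slot s [[0.621, 0.1853], [0.5679, 0.1969]] [0.5945 0.1911 0.15  ] 0.0544 167.6
red t [[0.5859, 0.2167], [0.603, 0.1642]] [0.5945 0.1904 0.15  ] 0.0552 -72.0
red s [[0.6033, 0.165], [0.5864, 0.2172]] [0.5948 0.1911 0.15  ] 0.0549 107.9
[[ 0.941  0.337 -0.   ]
 [ 0.337 -0.941  0.001]
 [ 0.    -0.001 -1.   ]]
[[0.0, -0.966, -0.259, 0.066], [1.0, 0.001, -0.0, -0.0], [0.0, -0.259, 0.966, -0.169], [0.0, 0.0, 0.0, 1.0]] 357.543158655325
```

```bash
python3 -m jog '[[[0.038,-0.031,0],[0,0,-0.149]],[[0.076,-0.062,0],[0,0,-0.298]],[[0.115,-0.092,0],[0,0,-0.447]],[[0.153,-0.123,0],[0,0,-0.596]],[[0.191,-0.154,0],[0,0,-0.745]]]' 0.7 40
cat >> h.py <<'E'
def go(x,y,z,yaw):
    o=ctrl.get_obs();Rm=R.from_rotvec(o["tool_rot"]);m=Rm.as_matrix()
    cur=np.degrees(np.arctan2(m[1,0],m[0,0]))
    Rt=R.from_euler("z",yaw,degrees=True)*R.from_rotvec([np.pi,0,0])
    print("t",round(o["t"],2),"pos",o["tool_pos"].round(4),"yaw",cur.round(2),"q",o["q"].round(2),"open",round(o["opening"],4),"F",o["contact_force"].round(1),"Tq",o["wrist_torque"].round(2))
    print("shift",(m.T@(np.array([x,y,z])-o["tool_pos"])).round(4),"turn",(Rm.inv()*Rt).as_rotvec().round(3))
E
python3 -c "
from h import *
go(.4676,-.169,.2,201.1)"
```

```text
t: 0.85
tool_pos: [0.3392, -0.3774, 0.2046]
tool_rot: [2.682, 1.634, 0.0]
contact_force: [1.2, -0.1, -0.2]
opening: 0.0594
grip_force: 0.0
t 0.85 pos [ 0.3392 -0.3774  0.2046] yaw 62.7 q [-0.99 -0.23  1.88  0.    1.49 -0.51] open 0.0594 F [ 1.2 -0.1 -0.2] Tq [-0.02 -0.03  0.02]
shift [0.244  0.0185 0.0046] turn [ 0.000e+00  1.000e-03 -2.415e+00]
```

```bash
python3 -m jog '[[[0.049,0.004,0],[0,0,-0.149]],[[0.098,0.008,0],[0,0,-0.298]],[[0.147,0.011,0],[0,0,-0.447]],[[0.196,0.015,0],[0,0,-0.596]],[[0.242,0.019,0],[0,0,-0.745]]]' >/dev/null
python3 -m jog '[[[0,0,0],[0,0,-0.149]],[[0,0,0],[0,0,-0.298]],[[0,0,0],[0,0,-0.447]],[[0,0,0],[0,0,-0.596]],[[0,0,0],[0,0,-0.745]]]' >/dev/null
python3 -m jog '[[[0,0,0],[0,0,-0.149]],[[0,0,0],[0,0,-0.298]],[[0,0,0],[0,0,-0.447]],[[0,0,0],[0,0,-0.596]],[[0,0,0],[0,0,-0.745]]]'
python3 - <<'E'
from h import *
go(.4676,-.169,.2,201.1)
d=cam("wrist");im=d["image"];cv2.imwrite("pics/w1.png",im)
h=cv2.cvtColor(im,cv2.COLOR_BGR2HSV);m=cv2.inRange(h,(6,120,120),(22,255,255))
k,l,st,c=cv2.connectedComponentsWithStats(m);i=1+st[1:,4].argmax();print(st[i],c[i],proj(d,[[.4676,-.169,.063]]))
E
```

```text
t: 2.35
tool_pos: [0.4676, -0.1734, 0.2046]
tool_rot: [-0.295, 3.128, -0.0]
contact_force: [-0.6, 0.2, 0.1]
opening: 0.0598
grip_force: 0.0
t 2.35 pos [ 0.4676 -0.1734  0.2046] yaw -169.21 q [-0.5  -0.26  1.9   0.    1.5  -2.26] open 0.0598 F [-0.6  0.2  0.1] Tq [ 0.06  0.02 -0.01]
shift [-0.0009  0.0043  0.0046] turn [-0.    0.   -0.18]
[ 297  144   50   56 1956] [321.85838446 169.79038855] [[321.21471083 176.73906666]]
```

View pics/w1.png

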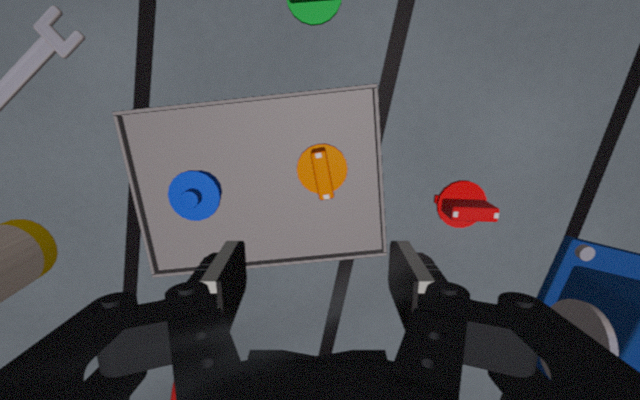

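The wrist view shows the orange cap in the tray, bar dots at about (318,155) and (326,197). The grip region is clear.

```bash
python3 - <<'E'
from h import *
d=cam("wrist")
p=onplane(d,[[318.5,155],[326.5,197]],.063);v=p[0]-p[1]
print(p.mean(0),np.linalg.norm(v),np.degrees(np.arctan2(v[1],v[0])))
go(.4675,-.1692,.036,200.9)
E
```

```text
[ 0.4670014  -0.16789671  0.063     ] 0.03870522082712883 -158.1717489341799
t 2.45 pos [ 0.4676 -0.1734  0.2046] yaw -169.58 q [-0.5  -0.26  1.9   0.    1.5  -2.26] open 0.0596 F [ 0. -1. -1.] Tq [ 0.02 -0.05 -0.01]
shift [-0.0007  0.0041  0.1686] turn [-0.     0.    -0.183]
```

```bash
python3 -m jog '[[[-0.0006,0.0046,0.03],[0,0,-0.1]],[[-0.0006,0.0046,0.07],[0,0,-0.19]],[[-0.0006,0.0046,0.11],[0,0,-0.19]],[[-0.0006,0.0046,0.145],[0,0,-0.19]],[[-0.0006,0.0046,0.165],[0,0,-0.19]]]'
python3 -c "
from h import *
go(.4673,-.1688,.037,201.3)"
```

```text
t: 2.95
tool_pos: [0.4653, -0.1677, 0.0361]
tool_rot: [0.575, -3.085, -0.005]
contact_force: [0.1, 0.2, 0.4]
opening: 0.0598
grip_force: 0.0
t 2.95 pos [ 0.4653 -0.1677  0.0361] yaw -158.88 q [-0.5  -0.09  2.05  0.    1.19 -2.44] open 0.0598 F [0.1 0.2 0.4] Tq [-0.   -0.03  0.02]
shift [-0.0015 -0.0018 -0.0009] turn [ 0.004 -0.003 -0.003]
```

```bash
python3 -m jog '[[[0,0,0],[0,0,0]]]'; python3 -m jog '[[[0,0,0],[0,0,0]],[[0,0,0],[0,0,0]],[[0,0,0],[0,0,0]],[[0,0,0],[0,0,0]],[[0,0,0],[0,0,0]]]' 0 50
python3 -c "
from h import *
go(.4673,-.1688,.037,201.3)"
```

```text
t: 3.05
tool_pos: [0.4644, -0.1672, 0.0357]
tool_rot: [0.576, -3.082, -0.008]
contact_force: [-0.4, 0.8, 1.4]
opening: 0.0595
grip_force: 0.0
t: 3.55
tool_pos: [0.4679, -0.1691, 0.0403]
tool_rot: [-0.581, 3.086, -0.001]
contact_force: [0.2, 0.2, 0.3]
opening: 0.0003
grip_force: 0.0
t 3.55 pos [ 0.4679 -0.1691  0.0403] yaw -158.68 q [-0.5  -0.09  2.04 -0.    1.19 -2.44] open 0.0003 F [0.2 0.2 0.3] Tq [0.02 0.01 0.01]
shift [0.0004 0.0004 0.0033] turn [-0.001  0.001  0.   ]
```

```bash
python3 - <<'E'
from h import *
d=cam("wrist");s=cam("side")
cv2.imwrite("pics/w2.png",np.hstack([cv2.resize(d["image"],(400,250)),cv2.resize(s["image"][150:275,250:450],(400,250))]))
E
```

```text
(no output)
```

View pics/w2.png

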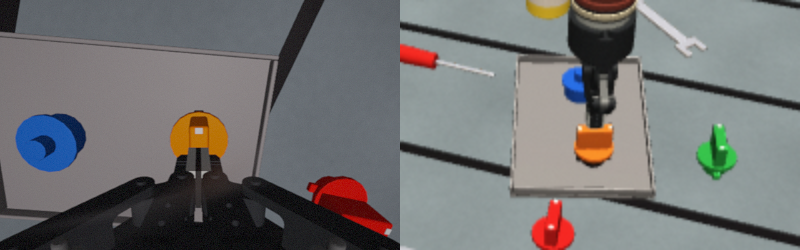

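```bash
python3 - <<'E'
from h import *
t=cam("top");s=cam("side");w=cam("wrist")
for n,d in(("top",t),("side",s),("wrist",w)):
    h=cv2.cvtColor(d["image"],cv2.COLOR_BGR2HSV)
    m=cv2.inRange(h,(6,120,120),(22,255,255))
    k,l,st,c=cv2.connectedComponentsWithStats(m)
    for i in range(1,k):
        if st[i,4]>30: print(n,st[i],c[i].round(1))
    print(n,"tcp proj",proj(d,[ctrl.get_obs()["tool_pos"]]), "bar exp",proj(d,[[.4674,-.1688,.063]]))
c=lambda im:cv2.resize(im,(390,390),interpolation=cv2.INTER_CUBIC)
cv2.imwrite("pics/w3.png",np.hstack([c(w["image"][130:330,220:420]),c(s["image"][190:250,315:375])]))
E
```

```text
top [459   0  13  70 689] [466.1  36.8]
top [ 507    0  133   60 2362] [556.2  41.3]
top [527  89  97  16 898] [579.   95.7]
top [290 123  22  23 403] [300.8 133.8]
top [433 168  13  15  41] [438.1 176.9]
top [571 168  19  49 656] [582. 192.]
top [488 175   3  12  34] [489.1 180.5]
top [548 184   2  31  32] [549.  198.7]
top [297 278  18  15  40] [304.9 284.6]
top [549 333   2  31  32] [550.  347.9]
top [576 343  16  47 717] [583.6 365.5]
top tcp proj [[323.23876024 230.64991539]] bar exp [[323.46684644 230.66245234]]
side [  136     0   110   205 14306] [186.5  85. ]
side [ 323   15  262   35 1416] [446.2  31.6]
side [586  31  28   8  39] [599.3  34.1]
side [257  44  36  32 328] [274.6  58.9]
side [389  85  31   3  35] [403.3  86. ]
side [619 168   9   6  31] [623.3 170.4]
side [216 209  26  26 529] [228.3 222.2]
side [337 212  20  19 306] [346.8 221.3]
side tcp proj [[346.78205853 220.01789594]] bar exp [[347.22380485 213.33397084]]
wrist [ 271  180   93   74 4434] [317.3 217.7]
wrist tcp proj [[316.12731627 232.79011401]] bar exp [[315.90627931 251.9592418 ]]
```

View pics/w3.png

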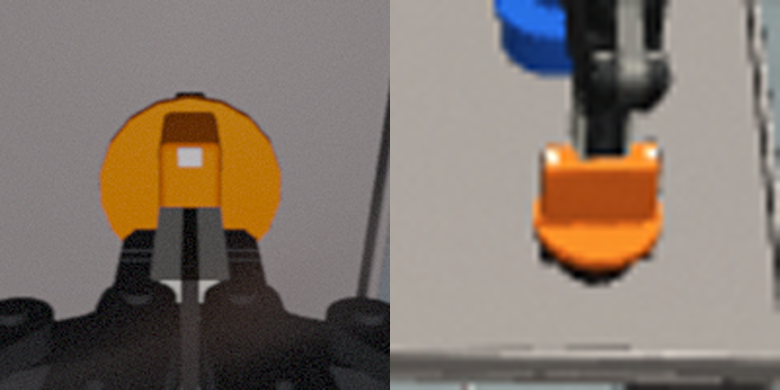

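The side crop shows the shut fingertips ending at the top of the bar, about (347,214), with the cap unmoved. The tips look shorter than the stated TCP. I'll open, lower slightly while watching the force, and look once.

```bash
python3 -m jog '[[[0,0,0],[0,0,0]],[[0,0,0],[0,0,0]],[[0,0,0],[0,0,0]],[[0,0,0],[0,0,0]],[[0,0,0.002],[0,0,0]]]' 0.8 50
python3 - <<'E'
from h import *
go(.4674,-.1688,.025,201.2)
s=cam("side");w=cam("wrist")
c=lambda im,h:cv2.resize(im,(h,h),interpolation=cv2.INTER_CUBIC)
cv2.imwrite("pics/w4.png",np.hstack([c(w["image"][100:400,170:470],390),c(s["image"][180:260,305:385],390)]))
E
```

```text
t: 4.3
tool_pos: [0.4676, -0.1689, 0.0377]
tool_rot: [-0.581, 3.087, -0.001]
contact_force: [-0.1, -0.7, -0.9]
opening: 0.0685
grip_force: 0.0
t 4.3 pos [ 0.4676 -0.1689  0.0377] yaw -158.68 q [-0.5  -0.09  2.05 -0.    1.18 -2.44] open 0.0685 F [-0.1 -0.7 -0.9] Tq [ 0.01 -0.02  0.02]
shift [0.0001 0.0002 0.0127] turn [-0.001  0.     0.002]
```

View pics/w4.png

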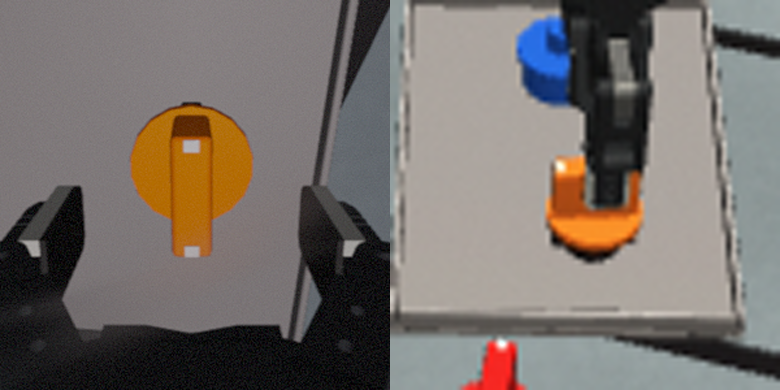

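```bash
python3 - <<'E'
from h import *
s=cam("side");w=cam("wrist")
for z in(.02,.03,.04,.05,.06,.07): print(z,proj(s,[[.4553,-.137,z]]).round(1),proj(s,[[.4676,-.1689,z]]).round(1))
p=onplane(w,np.array([[191,146],[191,252]])/1.3+[170,100]-.5,.063);print(p, p.mean(0), proj(w,[ctrl.get_obs()["tool_pos"]]))
E
```

```text
0.02 [[347.8 235.1]] [[346.3 225.4]]
0.03 [[348.  232.4]] [[346.5 222.6]]
0.04 [[348.2 229.6]] [[346.7 219.8]]
0.05 [[348.4 226.8]] [[346.9 217. ]]
0.06 [[348.6 223.9]] [[347.1 214.2]]
0.07 [[348.9 221. ]] [[347.3 211.3]]
[[ 0.44912948 -0.17551679  0.063     ]
 [ 0.48480666 -0.16158778  0.063     ]] [ 0.46696807 -0.16855229  0.063     ] [[315.94006617 233.1305127 ]]
```

```bash
python3 -m jog '[[[0,0,0.006],[0,0,0]],[[0,0,0.011],[0,0,0]],[[0,0,0.014],[0,0,0]],[[0,0,0.014],[0,0,0]]]' 0.5 50; python3 -m jog '[[[0,0,0],[0,0,0]],[[0,0,0],[0,0,0]],[[0,0,0],[0,0,0]]]' 0.3 30;python3 -m jog '[[[0,0,0],[0,0,0]],[[0,0,0],[0,0,0]],[[0,0,0],[0,0,0]],[[0,0,0],[0,0,0]],[[0,0,0],[0,0,0]]]' 0 30
```

```text
t: 4.9
tool_pos: [0.4667, -0.1684, 0.0225]
tool_rot: [0.581, -3.086, -0.002]
contact_force: [0.2, -0.8, 0.2]
opening: 0.0426
grip_force: 0.0
t: 5.2
tool_pos: [0.4675, -0.1689, 0.0237]
tool_rot: [-0.581, 3.087, -0.0]
contact_force: [-0.2, -0.2, 0.7]
opening: 0.0254
grip_force: 0.0
t: 5.7
tool_pos: [0.4676, -0.1689, 0.0238]
tool_rot: [-0.581, 3.087, -0.0]
contact_force: [0.5, 0.2, 2.0]
opening: 0.0131
grip_force: 32.6
```

Now gripped: opening 13 mm, 33 N. The cap origin lies 19.8 mm below the reported TCP. Lifting.

```bash
python3 -m jog '[[[0,0,0],[0,0,0]],[[0,0,-0.02],[0,0,0]],[[0,0,-0.06],[0,0,0]],[[0,0,-0.11],[0,0,0]],[[0,0,-0.16],[0,0,0]]]' 0 50;python3 -m jog '[[[0,0,-0.03],[0,0,0]],[[0,0,-0.03],[0,0,0]],[[0,0,-0.03],[0,0,0]]]'
python3 - <<'E'
from h import *
go(.5945,.191,.21,-192.1)
E
```

```text
t: 6.2
tool_pos: [0.4662, -0.1682, 0.1836]
tool_rot: [0.581, -3.085, -0.003]
contact_force: [0.8, -2.0, -0.5]
opening: 0.0123
grip_force: 51.7
t: 6.5
tool_pos: [0.4672, -0.1688, 0.2132]
tool_rot: [0.581, -3.087, 0.0]
contact_force: [0.3, -0.3, -0.9]
opening: 0.0126
grip_force: 51.8
t 6.5 pos [ 0.4672 -0.1688  0.2132] yaw -158.68 q [-0.5  -0.27  1.89 -0.    1.51 -2.44] open 0.0126 F [ 0.3 -0.3 -0.9] Tq [ 0.02 -0.    0.01]
shift [-0.2494  0.2888  0.0032] turn [-0.    -0.     0.583]
```

```bash
python3 -m jog '[[[-0.031,0.036,0],[0,0,0.11]],[[-0.062,0.072,0],[0,0,0.22]],[[-0.093,0.108,0],[0,0,0.34]],[[-0.124,0.144,0],[0,0,0.46]],[[-0.156,0.18,0],[0,0,0.583]]]'
python3 - <<'E'
from h import *
go(.5945,.191,.21,-192.1)
E
```

```text
t: 7.0
tool_pos: [0.5457, 0.0575, 0.2098]
tool_rot: [-0.338, -3.118, 0.001]
contact_force: [1.3, -0.7, -0.7]
opening: 0.0124
grip_force: 51.7
t 7.0 pos [0.5457 0.0575 0.2098] yaw 167.63 q [-0.03 -0.13  1.78 -0.    1.5  -1.39] open 0.0124 F [ 1.3 -0.7 -0.7] Tq [ 0.01 -0.02  0.08]
shift [-0.019   0.1409 -0.0005] turn [-0.001 -0.005 -0.005]
```

```bash
python3 -m jog '[[[-0.006,0.045,0],[0,0,0]],[[-0.012,0.09,0],[0,0,0]],[[-0.018,0.13,0],[0,0,0]],[[-0.018,0.137,0],[0,0,0]],[[-0.018,0.137,0],[0,0,0]]]' >/dev/null;python3 -m jog '[[[0,0,0],[0,0,0]],[[0,0,0],[0,0,0]]]'
python3 - <<'E'
from h import *
go(.5945,.191,.19,-192.1)
s=cam("side");t=cam("top");w=cam("wrist")
c=lambda im,h:cv2.resize(im,(h,h),interpolation=cv2.INTER_CUBIC)
cv2.imwrite("pics/w5.png",np.hstack([c(w["image"][100:400,170:470],390),c(s["image"][215:335,180:300],390)]))
E
```

```text
t: 7.7
tool_pos: [0.5929, 0.1844, 0.2126]
tool_rot: [-0.333, -3.122, 0.001]
contact_force: [0.6, 0.4, -0.9]
opening: 0.0124
grip_force: 51.7
t 7.7 pos [0.5929 0.1844 0.2126] yaw 167.83 q [ 0.18  0.04  1.61 -0.    1.49 -1.18] open 0.0124 F [ 0.6  0.4 -0.9] Tq [ 0.04  0.03 -0.02]
shift [-0.0002  0.0068  0.0226] turn [-0.001 -0.001 -0.001]
```

View pics/w5.png

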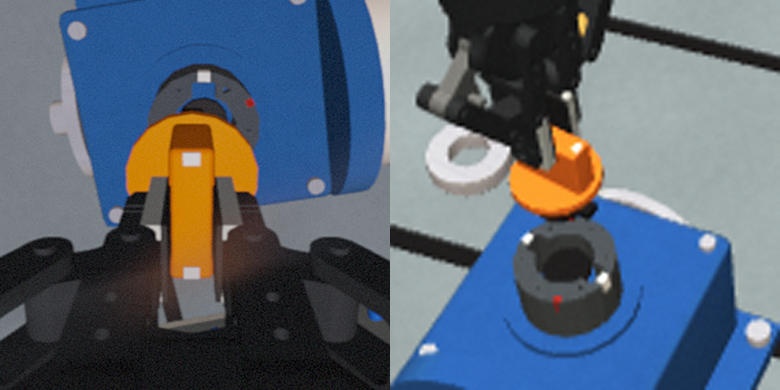

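The cap is held level above the neck. The wrist crop has bar dots at (192,159) and (192,272), and the far slot mark at (204,76).

```bash
python3 - <<'E'
from h import *
w=cam("wrist");o=ctrl.get_obs();zb=o["tool_pos"][2]+.039
p=onplane(w,np.array([[192,159],[192,272]])/1.3+[170,100]-.5,zb);v=p[0]-p[1]
print(p.round(4),p.mean(0).round(4),np.linalg.norm(v),np.degrees(np.arctan2(v[1],v[0])))
print("far slot",onplane(w,[np.array([204,76])/1.3+[170,100]-.5],.15).round(4),"red",onplane(w,[np.array([250,103])/1.3+[170,100]-.5],.15).round(4))
go(.5945,.191,.178,-192.1)
E
```

```text
[[0.5742 0.1895 0.2527]
 [0.6111 0.1816 0.2527]] [0.5926 0.1856 0.2527] 0.037775332643814226 167.8675712936002
far slot [[0.567  0.1973 0.15  ]] red [[0.5856 0.2175 0.15  ]]
t 7.9 pos [0.5935 0.1849 0.2137] yaw 167.84 q [ 0.18  0.04  1.61 -0.    1.49 -1.18] open 0.0124 F [-0.  -0.3 -0.8] Tq [ 0.06 -0.01  0.01]
shift [0.0003 0.0062 0.0357] turn [ 0.     0.    -0.001]
```

```bash
python3 -m jog '[[[0.0003,0.0062,0],[0,0,0]],[[0.0003,0.0062,0.015],[0,0,0]],[[0.0003,0.0062,0.028],[0,0,0]],[[0.0003,0.0062,0.038],[0,0,0]],[[0.0003,0.0062,0.038],[0,0,0]]]' >/dev/null; python3 -m jog '[[[0,0,0],[0,0,0]],[[0,0,0],[0,0,0]]]'
python3 - <<'E'
from h import *
go(.5945,.191,.1658,-192.1)
E
```

```text
t: 8.6
tool_pos: [0.5948, 0.192, 0.1761]
tool_rot: [0.33, 3.123, 0.0]
contact_force: [0.1, -1.0, -0.7]
opening: 0.0123
grip_force: 51.7
t 8.6 pos [0.5948 0.192  0.1761] yaw 167.92 q [ 0.19  0.07  1.64 -0.    1.43 -1.17] open 0.0123 F [ 0.1 -1.  -0.7] Tq [-0.03  0.02 -0.03]
shift [ 0.0001 -0.001   0.0103] turn [0.    0.001 0.   ]
```

```bash
python3 -m jog '[[[0,-0.001,0.003],[0,0,0]],[[0,-0.001,0.006],[0,0,0]],[[0,-0.001,0.009],[0,0,0]],[[0,-0.001,0.009],[0,0,0]]]'; python3 -m jog '[[[0,0,0.001],[0,0,0]],[[0,0,0.002],[0,0,0]],[[0,0,0.003],[0,0,0]],[[0,0,0.003],[0,0,0]]]'
python3 - <<'E'
from h import *
go(.5945,.191,.1658,-192.1)
E
```

```text
t: 9.0
tool_pos: [0.5939, 0.1909, 0.1658]
tool_rot: [-0.33, -3.123, 0.0]
contact_force: [0.4, 0.2, -1.0]
opening: 0.0124
grip_force: 51.7
t: 9.4
tool_pos: [0.5942, 0.191, 0.1633]
tool_rot: [-0.331, -3.124, 0.0]
contact_force: [0.6, -0.1, 0.5]
opening: 0.0125
grip_force: 51.7
t 9.4 pos [0.5942 0.191  0.1633] yaw 167.92 q [ 0.19  0.08  1.66 -0.    1.41 -1.17] open 0.0125 F [ 0.6 -0.1  0.5] Tq [ 0.01 -0.1   0.01]
shift [-0.0003  0.0001 -0.0025] turn [-0. -0.  0.]
```

No rim contact at 6.5 mm depth, so the lugs are entering the slots. Continuing down in steps.

```bash
python3 -m jog '[[[0,0,0.001],[0,0,0]],[[0,0,0.002],[0,0,0]],[[0,0,0.003],[0,0,0]],[[0,0,0.004],[0,0,0]]]'; python3 -m jog '[[[0,0,0.001],[0,0,0]],[[0,0,0.002],[0,0,0]],[[0,0,0.003],[0,0,0]],[[0,0,0.004],[0,0,0]],[[0,0,0.004],[0,0,0]]]'
```

```text
t: 9.8
tool_pos: [0.5944, 0.191, 0.1599]
tool_rot: [0.33, 3.124, 0.0]
contact_force: [-1.5, 0.2, 1.7]
opening: 0.0124
grip_force: 52.1
t: 10.3
tool_pos: [0.5945, 0.191, 0.1561]
tool_rot: [0.33, 3.123, 0.0]
contact_force: [-2.3, 0.1, 4.6]
opening: 0.0129
grip_force: 52.5
```

```bash
python3 -m jog '[[[0,0,0.001],[0,0,0]],[[0,0,0.002],[0,0,0]],[[0,0,0.003],[0,0,0]],[[0,0,0.004],[0,0,0]],[[0,0,0.004],[0,0,0]]]'; python3 -m jog '[[[0,0,0.001],[0,0,0]],[[0,0,0.002],[0,0,0]],[[0,0,0.002],[0,0,0]],[[0,0,0.002],[0,0,0]]]'
```

```text
t: 10.8
tool_pos: [0.5946, 0.191, 0.153]
tool_rot: [0.33, 3.123, 0.0]
contact_force: [-4.1, -0.5, 7.6]
opening: 0.0125
grip_force: 52.9
t: 11.2
tool_pos: [0.5947, 0.1911, 0.1516]
tool_rot: [0.33, 3.123, 0.0]
contact_force: [-4.3, -1.1, 9.4]
opening: 0.0125
grip_force: 53.1
```

```bash
python3 -m jog '[[[0.0006,0,0.001],[0,0,0]],[[0.0006,0,0.0015],[0,0,0]],[[0.0006,0,0.0015],[0,0,0]],[[0.0006,0,0.0015],[0,0,0]]]'
```

```text
t: 11.6
tool_pos: [0.5946, 0.1911, 0.1506]
tool_rot: [0.33, 3.122, 0.001]
contact_force: [-3.4, -1.1, 10.9]
opening: 0.0124
grip_force: 53.2
```

```bash
python3 -m jog '[[[0,0,0.0003],[0,0,0.05]],[[0,0,0.0003],[0,0,0.1]],[[0,0,0.0003],[0,0,0.15]],[[0,0,0.0003],[0,0,0.2]],[[0,0,0.0003],[0,0,0.2]]]'
python3 -c "
from h import *
go(.5945,.191,.1503,-257)"
```

```text
t: 12.1
tool_pos: [0.5955, 0.1913, 0.1508]
tool_rot: [0.641, 3.071, 0.003]
contact_force: [-1.3, -0.4, 10.0]
opening: 0.0126
grip_force: 53.2
t 12.1 pos [0.5955 0.1913 0.1508] yaw 156.42 q [ 0.19  0.09  1.67 -0.    1.38 -0.97] open 0.0126 F [-1.3 -0.4 10. ] Tq [-0.19  0.33  0.  ]
shift [ 0.0008 -0.0007  0.0005] turn [0.004 0.003 0.932]
```

```bash
python3 -m jog '[[[0,0,0.0004],[0,0,0.08]],[[0,0,0.0004],[0,0,0.16]],[[0,0,0.0004],[0,0,0.24]],[[0,0,0.0004],[0,0,0.32]],[[0,0,0.0004],[0,0,0.4]]]'
python3 -m jog '[[[0,0,0],[0,0,0.08]],[[0,0,0],[0,0,0.16]],[[0,0,0],[0,0,0.24]],[[0,0,0],[0,0,0.32]],[[0,0,0],[0,0,0.32]]]'
python3 -c "
from h import *
go(.5945,.191,.1503,-257)"
```

```text
t: 12.6
tool_pos: [0.5952, 0.1912, 0.1504]
tool_rot: [1.242, 2.882, 0.003]
contact_force: [-1.5, -0.8, 11.6]
opening: 0.0125
grip_force: 53.3
t: 13.1
tool_pos: [0.595, 0.1911, 0.1503]
tool_rot: [1.683, 2.649, 0.003]
contact_force: [-3.3, -2.2, 11.7]
opening: 0.0123
grip_force: 53.3
t 13.1 pos [0.595  0.1911 0.1503] yaw 115.14 q [ 0.19  0.09  1.67 -0.    1.38 -0.25] open 0.0123 F [-3.3 -2.2 11.7] Tq [-0.22  0.64 -0.01]
shift [ 0.0001 -0.0005 -0.    ] turn [0.003 0.001 0.212]
```

```bash
python3 -m jog '[[[0,0,0],[0,0,0.05]],[[0,0,0],[0,0,0.1]],[[0,0,0],[0,0,0.15]],[[0,0,0],[0,0,0.15]]]'
python3 -c "
from h import *
go(.5945,.191,.1503,-257)"
python3 -m jog '[[[0,0,0],[0,0,0.03]],[[0,0,0],[0,0,0.05]],[[0,0,0],[0,0,0.05]]]'
python3 -c "
from h import *
go(.5945,.191,.1503,-257)"
```

```text
t: 13.5
tool_pos: [0.5949, 0.1911, 0.1502]
tool_rot: [1.877, 2.516, 0.003]
contact_force: [-2.2, -1.5, 11.4]
opening: 0.0126
grip_force: 53.3
t 13.5 pos [0.5949 0.1911 0.1502] yaw 106.57 q [ 0.19  0.09  1.67 -0.    1.38 -0.1 ] open 0.0126 F [-2.2 -1.5 11.4] Tq [-0.3   0.68 -0.01]
shift [ 0.0001 -0.0004 -0.0001] turn [0.003 0.001 0.062]
t: 13.8
tool_pos: [0.5945, 0.1911, 0.1502]
tool_rot: [1.938, 2.47, 0.002]
contact_force: [-4.1, -1.5, 12.7]
opening: 0.0122
grip_force: 53.4
t 13.8 pos [0.5945 0.1911 0.1502] yaw 103.77 q [ 0.19  0.09  1.67 -0.    1.38 -0.05] open 0.0122 F [-4.1 -1.5 12.7] Tq [-0.28  0.84  0.23]
shift [-0.0001 -0.0001 -0.0001] turn [0.002 0.001 0.013]
```

```bash
python3 -m jog '[[[0,0,0],[0,0,0.01]],[[0,0,0],[0,0,0.02]],[[0,0,0],[0,0,0.02]]]'
python3 -c "
from h import *
go(.5945,.191,.1545,-256)"
```

```text
t: 14.1
tool_pos: [0.5942, 0.1911, 0.1502]
tool_rot: [1.962, 2.451, 0.001]
contact_force: [-6.3, -1.0, 12.9]
opening: 0.0126
grip_force: 53.5
t 14.1 pos [0.5942 0.1911 0.1502] yaw 102.64 q [ 0.19  0.09  1.67 -0.    1.38 -0.03] open 0.0126 F [-6.3 -1.  12.9] Tq [-0.25  1.08  0.22]
shift [-0.0002  0.0002 -0.0043] turn [ 0.002  0.001 -0.024]
```

At the stop (65°, torque rising). Now let the spring lift the cap into the pockets.

```bash
python3 -m jog '[[[0,0,-0.001],[0,0,0]],[[0,0,-0.002],[0,0,0]],[[0,0,-0.003],[0,0,0]],[[0,0,-0.004],[0,0,0]],[[0,0,-0.004],[0,0,0]]]'
python3 -m jog '[[[0,0,-0.001],[0,0,0]],[[0,0,-0.0015],[0,0,0]],[[0,0,-0.0015],[0,0,0]]]'
python3 -c "
from h import *
go(.5945,.191,.1545,-256)"
```

```text
t: 14.6
tool_pos: [0.594, 0.1911, 0.1524]
tool_rot: [1.963, 2.452, 0.001]
contact_force: [-1.8, -0.7, 5.9]
opening: 0.0123
grip_force: 52.6
t: 14.9
tool_pos: [0.5939, 0.1911, 0.1534]
tool_rot: [1.963, 2.452, 0.001]
contact_force: [-2.5, -0.3, 6.3]
opening: 0.0125
grip_force: 52.6
t 14.9 pos [0.5939 0.1911 0.1534] yaw 102.62 q [ 0.19  0.09  1.67 -0.    1.39 -0.03] open 0.0125 F [-2.5 -0.3  6.3] Tq [-0.14  0.43  0.17]
shift [-0.0002  0.0005 -0.0011] turn [ 0.001  0.    -0.024]
```

```bash
python3 -m jog '[[[0,0,-0.001],[0,0,0]],[[0,0,-0.0015],[0,0,0]],[[0,0,-0.0015],[0,0,0]]]'
python3 -m jog '[[[0,0,-0.001],[0,0,0]],[[0,0,-0.001],[0,0,0]],[[0,0,-0.001],[0,0,0]]]'
python3 -c "
from h import *
go(.5945,.191,.1545,-256)"
```

```text
t: 15.2
tool_pos: [0.5939, 0.1911, 0.1545]
tool_rot: [1.964, 2.452, 0.0]
contact_force: [-2.4, -0.8, 5.7]
opening: 0.0123
grip_force: 52.5
t: 15.5
tool_pos: [0.5938, 0.191, 0.155]
tool_rot: [1.964, 2.452, 0.0]
contact_force: [0.7, 0.1, 1.2]
opening: 0.0126
grip_force: 52.2
t 15.5 pos [0.5938 0.191  0.155 ] yaw 102.6 q [ 0.19  0.08  1.66 -0.    1.39 -0.03] open 0.0126 F [0.7 0.1 1.2] Tq [-0.06  0.01  0.1 ]
shift [-0.0002  0.0007  0.0005] turn [ 0.     0.    -0.024]
```

```bash
python3 -m jog '[[[0,0,0],[0,0,0]],[[0,0,0],[0,0,0]],[[0,0,0],[0,0,0]],[[0,0,0],[0,0,0]],[[0,0,0],[0,0,0]]]' 0.5
python3 -m jog '[[[0,0,-0.02],[0,0,0]],[[0,0,-0.05],[0,0,0]],[[0,0,-0.09],[0,0,0]],[[0,0,-0.12],[0,0,0]],[[0,0,-0.12],[0,0,0]]]'
python3 - <<'E'
from h import *
s=cam("side");w=cam("wrist")
c=lambda im,h:cv2.resize(im,(h,h),interpolation=cv2.INTER_CUBIC)
cv2.imwrite("pics/w6.png",np.hstack([c(w["image"][60:360,170:470],390),c(s["image"][225:345,180:300],390)]))
E
```

```text
t: 16.0
tool_pos: [0.5936, 0.1911, 0.1552]
tool_rot: [-1.964, -2.452, 0.0]
contact_force: [-0.3, -0.5, -0.1]
opening: 0.043
grip_force: 0.0
t: 16.5
tool_pos: [0.5963, 0.1917, 0.2824]
tool_rot: [1.96, 2.446, 0.013]
contact_force: [1.3, 0.0, 0.4]
opening: 0.0426
grip_force: 0.0
```

View pics/w6.png

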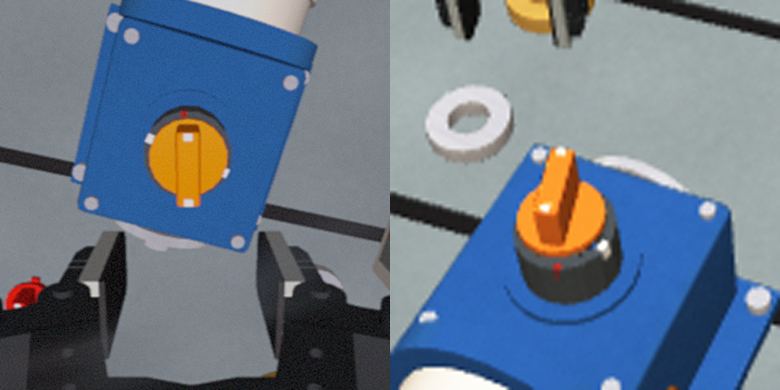

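The cap sits flat on the neck with the bar at the red marks. Side crop dots are at (561,152) and (545,208), wrist crop dots at (188,136) and (188,202). One numeric check of height and angle before handing in.

```bash
python3 - <<'E'
from h import *
s=cam("side");w=cam("wrist")
for d,px in((s,np.array([[171,152],[155,208]])/3.25+[180,225]-.5),(w,np.array([[188,136],[188,202]])/1.3+[170,60]-.5)):
    p=onplane(d,px,.194);v=p[1]-p[0];print(p.mean(0).round(4),np.linalg.norm(v).round(4),np.degrees(np.arctan2(v[1],v[0])).round(1))
E
```

```text
[0.5947 0.1923 0.194 ] 0.038 102.9
[0.5908 0.1936 0.194 ] 0.0377 -77.5
```

Both views give the bar at about −77.3°, which is 65° from the slots, and centred at the locked height. Handing in.

```bash
python3 -c "
from station import job
print(job.finish_job())"
```

```text
the job is handed in; nothing more can be done
None
```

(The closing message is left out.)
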